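# Put the bench bottles back into the holders of their size

### The arm

A 6-joint arm with a two-finger parallel gripper is mounted at the origin on a cart in front of the work surface, level with it; the furniture and walls round the work are solid. World frame = base frame: x ahead of the robot, y to its left, z up, the work surface at z = 0. Lengths are in mm, angles in rad, forces in N, time in s.
With the tool pointing down it reaches from about 275 to 775 mm from the base axis. Payload 14.6 kg.
Tool frame: the origin (TCP) lies between the finger pads; the fingertips stand 14 mm ahead of it and the grasp point (between the pads) lies 5 mm behind it; z points along the fingers, y is the line along which they close (so a half turn about z gives the same grasp; the last joint's range is limited). The gripper opens to 85 mm and grips with 20 to 120 N. Pads are 22 mm wide; open, the fingers measure 114 mm over their backs; the gripper's body (76 mm by 85 mm) begins 54 mm behind the grasp point. The pads swing forward as they close: fully open they stand 13 mm farther back than shut.
Start: joints at [-1.305, 0.263, -0.048, 1.259, 0, 1.415], TCP at [214.452, -479.206, 245.278] pointing down, gripper open.
Joint ranges: [-2.65, 2.65], [-0.89, 1.7], [-1.18, 1.37], [-2.13, 2.11], [-1.35, 1.29], [-3.14, 3.14]. Speed limits (rad/s): [1.89, 1.89, 2.57, 2.79, 3.14, 3.14].

### API

Orientations are given as a rotation vector (axis times angle).
In Python, from plant import r gives the robot as it stands.
- The arm moves only by the tool jog_arm, called after "Emit:" as name([rows], argument=value, ...), one row to a line, values as JSON. Schema: {"type":"object","properties":{"increments":{"type":"array","items":{"type":"array","items":{"type":"array","items":{"type":"number"},"minItems":7,"maxItems":7},"minItems":1,"maxItems":20},"minItems":1,"maxItems":1},"grip_force":{"type":"number"},"only":{"type":"string"},"quiet":{"type":"boolean"},"lines":{"type":"string"}},"required":["increments"],"additionalProperties":false}. increments is a list that holds a single list of rows (three levels of brackets), with 1 to 20 rows, each of 7 numbers: a rotation vector rx, ry, rz in shares of 90 degrees (1.0 is 90 degrees), then dx, dy, dz in shares of 1000 mm (1.0 is 1000 mm), then the finger opening in mm; each row is the pose to reach, as a shift and turn from the pose commanded when the call began, along the tool's axes at that moment; what a row does not reach only later rows make up. A row lasts 1/8 s, in which the tool goes at most 62.5 mm and 0.188 rad, less where a joint would pass 70% of its speed; a pose out of reach is approached as far as the arm can. The fingers move at their own pace and stop on an object; grip_force is the grip in N (left out, the last holds). Time passes only in rows, so rows that do not move let the fingers close. The tool returns the time, the measured TCP pose, the force, the opening and the grip force at its end. only (a regular expression) keeps the lines of the reply that match it, lines (a string "A,B") keeps lines A to B, and quiet returns only ok. Shift and turn numbers lie between -1 and 1, and a call with a number outside is refused. Input that does not fit is refused with a message, and nothing moves.
- r.observe(): the state, without advancing time (a new reading comes with each control period).
- r.capture(name): name is "scene" or "side" or "wrist"; returns the picture (384x512x3 uint8, red, green, blue); there is no depth.
- r.calibration(name): a dict with "fx", "fy", "cx", "cy" (pixels), "cam_to_world" (4x4, takes a point from camera to world coordinates); the wrist camera has in their place "hand_eye" (4x4, takes a point from camera to tool coordinates, whose origin is the TCP and whose axes are the flange's). Camera axes: x right, y down, z forward; pixel columns grow to the right and rows downward; lengths in mm; the calibration is good to about 2 mm. A picture is of the moment at which its call begins: read the wrist's pose just before it. calibration takes no time and is no camera call.
- r.hand_in(): hands the job in; it is judged then, once.
The state is a dict: "clock": time; "qpos": joint angles; "dq": joint speeds; "tau": joint torques, N m; "ee_pos": TCP position; "ee_rot": TCP orientation; "force": force on the tool from outside, world axes, zero at the start; "torque": the same for the moment, N m; "width": finger opening in mm; "finger_force": force on a finger pad.
Only numpy, scipy, OpenCV 4.12 (cv2) and the standard library are available. Lean on these libraries where they do the work, as an engineer would, in place of code of your own. Each camera call takes 0.05 s, during which the arm holds its last target. There are 200 camera calls.

### The job

Clear up the four bottles standing about the dental bench: stand each one upright in its own metal bottle holder, matched by size, the smallest bottle in the smallest holder and so on up to the largest bottle in the largest holder. Set them down on the holder floor without dropping or tipping them, and leave the plaster cast and the little block of burs where they stand.

Things in the scene. Friction and masses are not known exactly. Their poses are not given: they have to be found in the camera images.
- bottle_red: The smallest bottle: small red round bottle with a black cap, loose and upright, 30 mm in diameter and 67 mm tall over the cap. Origin at the centre of its underside, z up along its axis. Grip its full-width body, which ends 43 mm above the underside (shoulder and cap give no grip), across any diameter. About 0.1 kg.
- bottle_brown: The second smallest bottle: brown round bottle with a yellowish label and a white cap, loose and upright, 34 mm in diameter and 77 mm tall over the cap. Origin at the centre of its underside, z up along its axis. Grip its full-width body, which ends 50 mm above the underside (shoulder and cap give no grip), across any diameter. About 0.1 kg.
- bottle_blue_cap: The second largest bottle: white round bottle with a blue cap, loose and upright, 40 mm in diameter and 104 mm tall over the cap. Origin at the centre of its underside, z up along its axis. Grip its full-width body, which ends 68 mm above the underside (shoulder and cap give no grip), across any diameter. About 0.1 kg.
- bottle_tall: The largest bottle: tall white round bottle with a white cap, loose and upright, 48 mm in diameter and 134 mm tall over the cap. Origin at the centre of its underside, z up along its axis. Grip its full-width body, which ends 89 mm above the underside (shoulder and cap give no grip), across any diameter. About 0.1 kg.
- holder_1: The smallest bottle holder: a round open metal cup with a black rubber foot, fixed to the worktop. Bore 42 mm in diameter, 6 mm wall (outside 54 mm), rim 18 mm above the worktop, inner floor (grey pad) 4 mm above the worktop. Origin at the centre of its underside, on the worktop, z up.
- holder_2: The second smallest bottle holder: a round open metal cup with a black rubber foot, fixed to the worktop. Bore 50 mm in diameter, 6 mm wall (outside 62 mm), rim 22 mm above the worktop, inner floor (grey pad) 4 mm above the worktop. Origin at the centre of its underside, on the worktop, z up.
- holder_3: The second largest bottle holder: a round open metal cup with a black rubber foot, fixed to the worktop. Bore 58 mm in diameter, 6 mm wall (outside 70 mm), rim 28 mm above the worktop, inner floor (grey pad) 4 mm above the worktop. Origin at the centre of its underside, on the worktop, z up.
- holder_4: The largest bottle holder: a round open metal cup with a black rubber foot, fixed to the worktop. Bore 68 mm in diameter, 6 mm wall (outside 80 mm), rim 34 mm above the worktop, inner floor (grey pad) 4 mm above the worktop. Origin at the centre of its underside, on the worktop, z up.
- cast: Bystander, to be left alone: a plaster cast of a few teeth on a lilac stone base, 49x47x45 mm, loose. Origin at the centre of its underside.
- burs: Bystander, to be left alone: a small light-grey block, 34x62x18 mm, with upright burs and grinding stones in it (46 mm tall in all), loose. Origin at the centre of its underside.

How it is judged:
By the outcome, as a careful person would: the job done as asked, in the order asked, and still so for the second after the job is handed in, with the robot touching nothing.
It also fails if it takes over 99 s, if anything falls off the work surface, if the arm or the gripper's body presses on something with over 40 N, if the wrist force passes 120 N, or if a joint passes its speed limit or range.

## Working session

There is one attempt and no reset: what is moved stays moved. The work goes in short steps, Python scripts to look and compute and a tool call to move; the robot and the scene stay as the last step left them, time stands still between calls to the robot, and variables do not carry over. Pictures are saved under pics/ and viewed, at most 17 in all, crops included, and the job is handed in when it is done.

```bash
ls; mkdir -p pics; python3 - <<'E'
from plant import r
import cv2
for n in("scene","side","wrist"):
    cv2.imwrite(f"pics/{n}0.png",r.capture(n)[:,:,::-1])
    print(n,r.calibration(n))
print(r.observe())
E
```

```text
pics
plant.py
scene {'fx': 490.92928927101457, 'fy': 490.92928927101457, 'cx': 260.83339737248576, 'cy': 191.6572031485025, 'cam_to_world': array([[-7.84768993e-01, -2.88685099e-01,  5.48451038e-01,
        -3.67516600e+01],
       [-6.19389584e-01,  3.97033309e-01, -6.77289520e-01,
         7.31855057e+02],
       [-2.22299387e-02, -8.71220675e-01, -4.90387974e-01,
         5.56796348e+02],
       [ 0.00000000e+00,  0.00000000e+00,  0.00000000e+00,
         1.00000000e+00]])}
side {'fx': 364.3867888253207, 'fy': 364.3867888253207, 'cx': 254.29994630490106, 'cy': 193.57918650205997, 'cam_to_world': array([[-9.96731106e-01,  6.57123094e-02, -4.69999525e-02,
         6.10506767e+02],
       [ 7.73517428e-02,  6.08281879e-01, -7.89942950e-01,
         6.82331129e+02],
       [-2.33197561e-02, -7.90996238e-01, -6.11376431e-01,
         5.49662476e+02],
       [ 0.00000000e+00,  0.00000000e+00,  0.00000000e+00,
         1.00000000e+00]])}
wrist {'fx': 325.96692977170443, 'fy': 325.96692977170443, 'cx': 253.4616840122283, 'cy': 194.6521395248284, 'hand_eye': array([[-3.67457692e-04
[... 283 characters left out ...]
00e+00,
         1.00000000e+00]])}
{'clock': 0.15, 'qpos': array([-1.30527865e+00,  2.63426641e-01, -4.87474608e-02,  1.25942682e+00,
       -1.04185689e-05,  1.41549537e+00]), 'dq': array([ 0.00065686, -0.00042131,  0.00291112,  0.00078915,  0.00063743,
       -0.00071496]), 'tau': array([-2.23162671e-03, -6.37836099e+01,  3.84639144e+01,  1.09440013e-02,
       -2.52541477e-04, -2.72333942e-06]), 'ee_pos': array([ 214.40809364, -479.01348876,  244.94455927]), 'ee_rot': array([-3.07152132e+00, -6.55986030e-01,  8.59323654e-05]), 'force': array([-0.020774  , -0.44661753, -0.22705775]), 'torque': array([-0.03264304, -0.00713583,  0.05834798]), 'finger_force': 0.0, 'width': 85.20657401269865}
```

View pics/scene0.png

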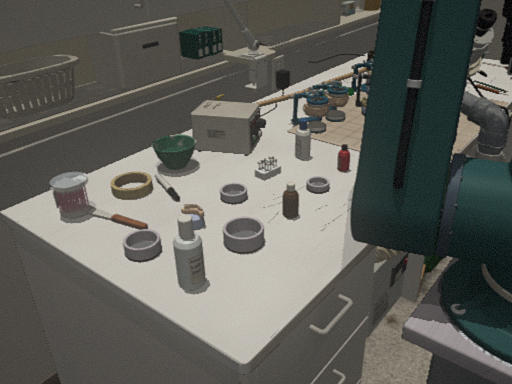

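View pics/side0.png

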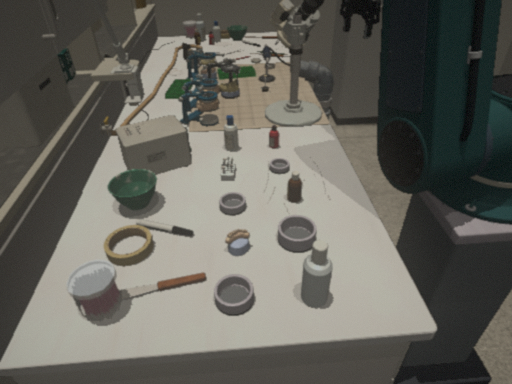

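The side view shows the holders at about (279,165) smallest, (232,203), (234,292) and (297,233) largest. The bottles are red at (274,138), brown at (295,187), blue-capped at (231,135) and tall at (317,275). The cast is at (238,240) and the burs at (229,170). I'll zoom in to pick pixels more precisely.

```bash
python3 - <<'E'
import cv2
a=cv2.imread("pics/scene0.png")[112:297,112:362];b=cv2.imread("pics/side0.png")[112:312,190:350]
cv2.imwrite("pics/sc_c.png",cv2.resize(a,None,fx=3.2,fy=3.2,interpolation=cv2.INTER_CUBIC))
cv2.imwrite("pics/si_c.png",cv2.resize(b,None,fx=3,fy=3,interpolation=cv2.INTER_CUBIC))
E
```

```text
(no output)
```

View pics/sc_c.png

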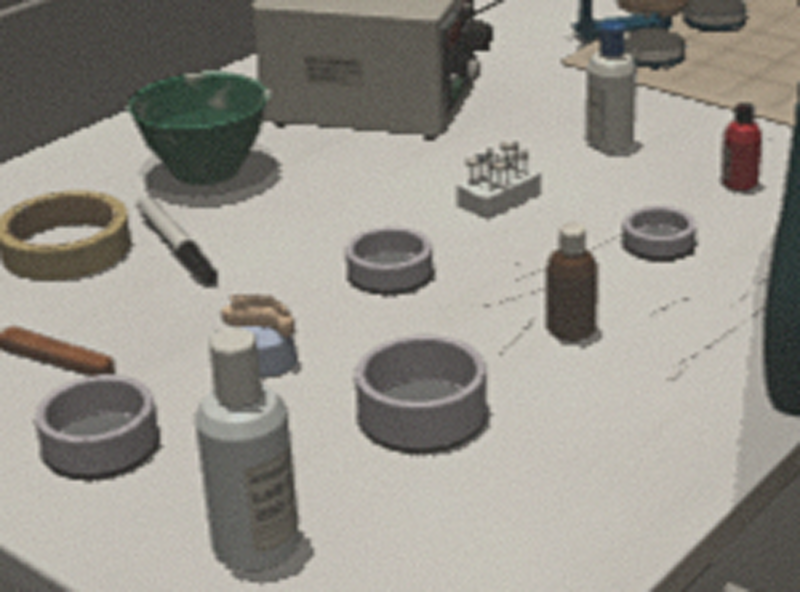

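View pics/si_c.png

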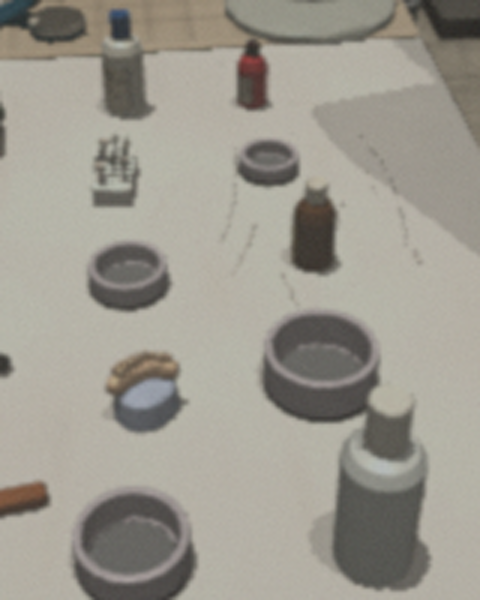

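```bash
cat > h.py <<'E'
import numpy as np, cv2
from plant import r
from scipy.spatial.transform import Rotation as R
def cam(n,obs=None):
    c=r.calibration(n)
    if n=="wrist":
        T=np.eye(4);T[:3,:3]=R.from_rotvec(obs["ee_rot"]).as_matrix();T[:3,3]=obs["ee_pos"];M=T@c["hand_eye"]
    else: M=c["cam_to_world"]
    return c,M
def ray(c,M,u,v):
    d=M[:3,:3]@np.array([(u-c["cx"])/c["fx"],(v-c["cy"])/c["fy"],1.]);return M[:3,3],d/np.linalg.norm(d)
def plane(c,M,u,v,z):
    o,d=ray(c,M,u,v);return o+d*(z-o[2])/d[2]
def tri(rays):
    A=sum(np.eye(3)-np.outer(d,d) for o,d in rays);b=sum((np.eye(3)-np.outer(d,d))@o for o,d in rays)
    p=np.linalg.solve(A,b);e=max(np.linalg.norm(np.cross(p-o,d)) for o,d in rays);return p,e
E
python3 - <<'E'
from h import *
P={'H1':((659,225),(268,155)),'H2':((389,250),(128,265)),'H3':((97,408),(132,530)),'H4':((421,373),(321,350)),
'red':((745,107),(253,44)),'brown':((572,231),(317,185)),'blue':((612,33),(120,15)),'tall':((234,340),(391,400)),
'cast':((262,315),(145,365)),'burs':((500,185),(115,185))}
c1,M1=cam("scene");c2,M2=cam("side")
for k,(a,b) in P.items():
    p,e=tri([ray(c1,M1,112+a[0]/3.2,112+a[1]/3.2),ray(c2,M2,190+b[0]/3,112+b[1]/3)])
    print(k,p.round(1),round(e,1),"reach",np.hypot(*p[:2]).round())
print(R.from_rotvec(r.observe()["ee_rot"]).as_matrix().round(3))
E
```

```text
H1 [ 492.2 -134.    12.7] 0.7 reach 510.0
H2 [621.9  15.8  17. ] 0.8 reach 622.0
H3 [627.1 274.   24.1] 0.6 reach 684.0
H4 [491.4 135.9  27.8] 0.2 reach 510.0
red [ 492.  -251.3   63.2] 0.2 reach 553.0
brown [473.9   2.7  73.1] 0.2 reach 474.0
blue [ 616.3 -254.8   96.5] 2.5 reach 667.0
tall [484.8 285.1 130.6] 0.2 reach 562.0
cast [613.5 147.4  33. ] 2.3 reach 631.0
burs [ 630.1 -120.6    5.3] 3.8 reach 642.0
[[ 0.913  0.409 -0.   ]
 [ 0.409 -0.913  0.001]
 [ 0.    -0.001 -1.   ]]
```

All triangulated points agree with the layout: heights come out about 4 mm low, ray gaps are at most 2.5 mm for bottles and holders, and everything is within reach. Next I move to an overhead view, yawed so that tool x = world +y and tool y = world +x.

The rows are not in the units I measure in: shifts go in shares of 1000 mm and turns go in shares of 90 degrees. I convert before sending: 425 mm / 1000 = 0.425, -115 mm / 1000 = -0.115, -1.15 rad / 1.5708 = -0.7321.

Emit:
jog_arm([
  [[0, 0, -0.7321, 0.425, -0.115, -0.015, 85], [0, 0, -0.7321, 0.425, -0.115, -0.015, 85], [0, 0, -0.7321, 0.425, -0.115, -0.015, 85], [0, 0, -0.7321, 0.425, -0.115, -0.015, 85], [0, 0, -0.7321, 0.425, -0.115, -0.015, 85], [0, 0, -0.7321, 0.425, -0.115, -0.015, 85], [0, 0, -0.7321, 0.425, -0.115, -0.015, 85], [0, 0, -0.7321, 0.425, -0.115, -0.015, 85], [0, 0, -0.7321, 0.425, -0.115, -0.015, 85], [0, 0, -0.7321, 0.425, -0.115, -0.015, 85], [0, 0, -0.7321, 0.425, -0.115, -0.015, 85], [0, 0, -0.7321, 0.425, -0.115, -0.015, 85]],
])

```text
clock: 1.65
ee_pos: [555.0, -201.2, 260.4]
ee_rot: [2.223, 2.22, 0.0]
force: [0.5, -0.4, -0.0]
width: 85.0
finger_force: 0.0
```

```bash
python3 - <<'E'
from h import *
import pickle
o=r.observe();im=r.capture("wrist")[:,:,::-1];cv2.imwrite("pics/w1.png",im);pickle.dump(o,open("w1.pkl","wb"))
print(o["ee_pos"],o["qpos"].round(3),R.from_rotvec(o["ee_rot"]).as_matrix().round(3))
E
```

```text
[ 554.97304874 -201.17812864  260.42240526] [-0.486  0.374  0.159  1.355 -0.     1.086] [[ 0.001  1.     0.   ]
 [ 1.    -0.001 -0.   ]
 [-0.     0.    -1.   ]]
```

View pics/w1.png

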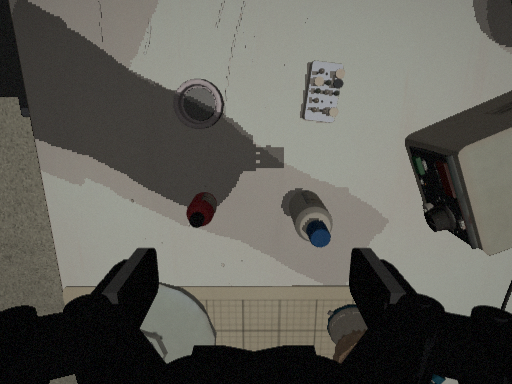

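The wrist view shows the H1 rim centre at about (199,104), the red cap at (196,219), the blue cap at (318,232) and the burs at (324,92). I'll take two more overhead views.

In the tool's units: 190 mm / 1000 = 0.19.

```bash
cat > snap.py <<'E'
import sys,pickle
from h import *
n=sys.argv[1];o=r.observe();im=r.capture("wrist")[:,:,::-1];cv2.imwrite(f"pics/{n}.png",im);pickle.dump(o,open(f"{n}.pkl","wb"));print(o["ee_pos"].round(1))
E
```

Emit:
jog_arm([
  [[0, 0, 0, 0.19, 0, 0, 85], [0, 0, 0, 0.19, 0, 0, 85], [0, 0, 0, 0.19, 0, 0, 85], [0, 0, 0, 0.19, 0, 0, 85], [0, 0, 0, 0.19, 0, 0, 85], [0, 0, 0, 0.19, 0, 0, 85]],
])

```text
clock: 2.45
ee_pos: [555.5, -11.8, 260.2]
ee_rot: [2.223, 2.22, -0.0]
force: [-0.3, 0.0, 0.3]
width: 84.9
finger_force: 0.0
```

```bash
python3 snap.py w2
```

```text
[555.5 -11.8 260.2]
```

Emit:
jog_arm([
  [[0, 0, 0, 0.19, 0, 0, 85], [0, 0, 0, 0.19, 0, 0, 85], [0, 0, 0, 0.19, 0, 0, 85], [0, 0, 0, 0.19, 0, 0, 85], [0, 0, 0, 0.19, 0, 0, 85], [0, 0, 0, 0.19, 0, 0, 85]],
])

```text
clock: 3.25
ee_pos: [555.7, 177.8, 260.3]
ee_rot: [2.224, 2.219, -0.0]
force: [-0.1, 0.9, -0.4]
width: 84.8
finger_force: 0.0
```

```bash
python3 snap.py w3
```

```text
[555.7 177.8 260.3]
```

Emit:
jog_arm([
  [[0, 0, 0, 0.11, 0, 0, 85], [0, 0, 0, 0.11, 0, 0, 85], [0, 0, 0, 0.11, 0, 0, 85], [0, 0, 0, 0.11, 0, 0, 85]],
])

```text
clock: 3.8
ee_pos: [555.6, 288.3, 260.3]
ee_rot: [2.222, 2.22, -0.0]
force: [0.3, -0.1, -0.8]
width: 84.9
finger_force: 0.0
```

```bash
python3 snap.py w4
python3 - <<'E'
import cv2,numpy as np
a=[cv2.imread(f"pics/w{i}.png")[:300] for i in (2,3)]
a=np.vstack(a)
cv2.imwrite("pics/w23.png",a)
E
```

```text
[555.6 288.3 260.3]
```

View pics/w23.png

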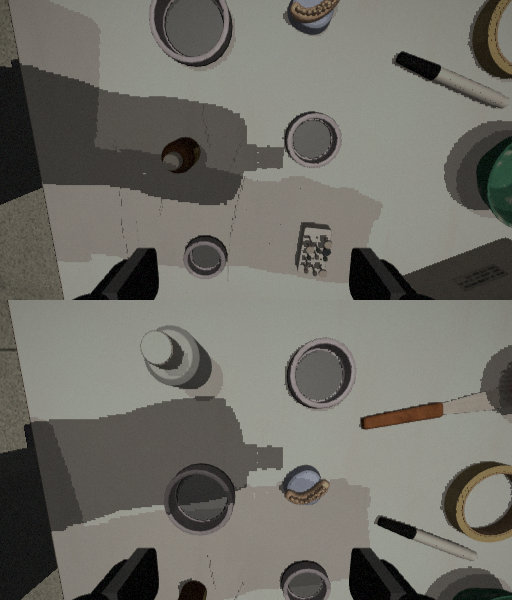

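View pics/w4.png

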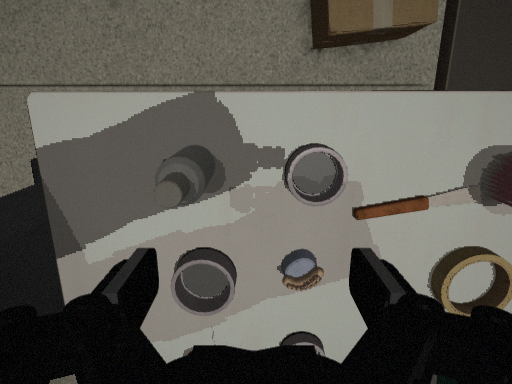

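w2 shows H2 at (313,139), H1 at (206,257) and the brown cap at (176,159). In w3, H3 is at (321,73), H4 at (200,198) and the tall cap at (157,48). In w4, H3 is at (317,174), H4 at (205,281) and the tall cap at (169,194). One zoomed montage will give exact edges.

```bash
python3 - <<'E'
import cv2,numpy as np
T=[(1,160,64),(2,166,217),(2,273,99),(3,281,33),(3,160,158),(4,277,134),(4,165,241),(1,156,179),(1,278,192),(2,136,119),(3,117,8),(4,129,154)]
t=[cv2.resize(cv2.imread(f"pics/w{i}.png")[y:y+80,x:x+80],(200,200),interpolation=cv2.INTER_CUBIC) for i,x,y in T]
for a in t:
    a[:]=np.clip(a*1.5,0,255)
    for k in range(0,200,50): a[k,::4]=(0,255,0);a[::4,k]=(0,255,0)
cv2.imwrite("pics/m.png",np.vstack([np.hstack(t[k:k+4]) for k in (0,4,8)]))
E
```

```text
(no output)
```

View pics/m.png

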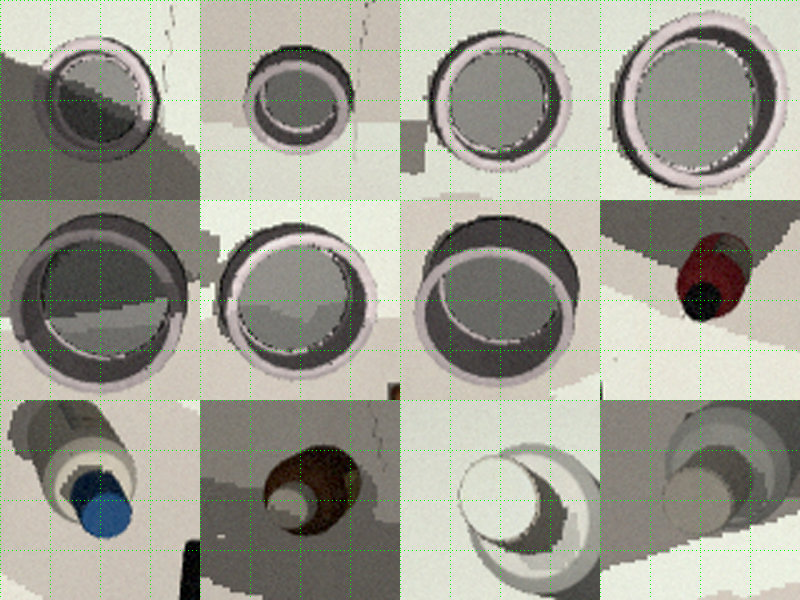

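The zoom shows clean rim and cap-top outlines. Triangulating their centres across wrist, scene and side views:

```bash
python3 - <<'E'
from h import *
import pickle
T=[(1,160,64),(2,166,217),(2,273,99),(3,281,33),(3,160,158),(4,277,134),(4,165,241),(1,156,179),(1,278,192),(2,136,119),(3,117,8),(4,129,154)]
C=[(94,99),(97,107),(102.5,102),(104.5,99.5),(99.5,110),(102,107.5),(96,115.5),(103,103),(106,113),(91,108),(98,99),(100,101)]
N=['H1','H1','H2','H3','H4','H3','H4','red','blue','brown','tall','tall']
Z=dict(H1=18,H2=22,H3=28,H4=34,red=67,brown=77,blue=104,tall=134)
S={'H1':((659,225),(268,155)),'H2':((389,250),(128,265)),'H3':((97,408),(132,530)),'H4':((421,373),(321,350)),
'red':((745,107),(253,44)),'brown':((572,231),(317,185)),'blue':((612,33),(120,15)),'tall':((234,340),(391,400))}
c1,M1=cam("scene");c2,M2=cam("side")
for k in Z:
    rs=[]
    for (i,x,y),(a,b),n in zip(T,C,N):
        if n==k:
            c,M=cam("wrist",pickle.load(open(f"w{i}.pkl","rb")));u,v=x+a/2.5,y+b/2.5
            rs.append(ray(c,M,u,v));print(k,"plane",plane(c,M,u,v,Z[k]).round(1))
    if len(rs)>1: print("   wrist tri",tri(rs)[0].round(1),round(tri(rs)[1],1))
    a,b=S[k]
    fx=[ray(c1,M1,112+a[0]/3.2,112+a[1]/3.2),ray(c2,M2,190+b[0]/3,112+b[1]/3)]
    p,e=tri(rs+fx);print("   all tri",p.round(1),round(e,1))
E
```

```text
H1 plane [ 495. -135.   18.]
H1 plane [ 495.3 -134.7   18. ]
   wrist tri [ 495.1 -135.    17.4] 0.1
   all tri [ 493.4 -136.    11.8] 1.9
H2 plane [624.3  15.2  22. ]
   all tri [623.5  14.6  16.2] 1.8
H3 plane [629.2 274.7  28. ]
H3 plane [629.7 274.2  28. ]
   wrist tri [629.2 274.6  29.4] 0.3
   all tri [628.8 273.9  24.1] 1.9
H4 plane [495.5 136.1  34. ]
H4 plane [494.8 136.3  34. ]
   wrist tri [495.  135.9  33.2] 0.4
   all tri [493.  133.3  26.2] 2.2
red plane [ 496.9 -252.6   67. ]
   all tri [ 493.7 -254.7   61.3] 2.2
brown plane [4.782e+02 4.000e-01 7.700e+01]
   all tri [ 4.752e+02 -2.000e-01  7.120e+01] 1.9
blue plane [ 619.3 -256.   104. ]
   all tri [ 618.9 -259.2   94.9] 3.3
tall plane [487.1 284.1 134. ]
tall plane [488.  284.6 134. ]
   wrist tri [487.2 284.2 132.9] 0.5
   all tri [485.8 284.2 129.8] 1.4
```

The wrist rays match the stated heights (17.4/18, 29.4/28, 33.2/34, 132.9/134), so I'll use the wrist values. Tall bottle first.

In the tool's units: 180 mm / 1000 = 0.18, 176 mm / 1000 = 0.176.

Emit:
jog_arm([
  [[0, 0, 0, -0.004, -0.068, 0, 85], [0, 0, 0, -0.004, -0.068, 0, 85], [0, 0, 0, -0.004, -0.068, 0.06, 85], [0, 0, 0, -0.004, -0.068, 0.11, 85], [0, 0, 0, -0.004, -0.068, 0.14, 85], [0, 0, 0, -0.004, -0.068, 0.16, 85], [0, 0, 0, -0.004, -0.068, 0.17, 85], [0, 0, 0, -0.004, -0.068, 0.176, 85], [0, 0, 0, -0.004, -0.068, 0.18, 85], [0, 0, 0, -0.004, -0.068, 0.18, 85], [0, 0, 0, -0.004, -0.068, 0.18, 85]],
], grip_force=25)

```text
clock: 5.22
ee_pos: [487.6, 285.5, 80.7]
ee_rot: [2.221, 2.221, 0.001]
force: [-0.0, 0.6, 0.1]
width: 84.9
finger_force: 0.0
```

```bash
python3 snap.py w5
```

```text
[487.6 285.5  80.7]
```

Emit:
jog_arm([
  [[0, 0, 0, 0, 0, 0, 60], [0, 0, 0, 0, 0, 0, 54], [0, 0, 0, 0, 0, 0, 50], [0, 0, 0, 0, 0, 0, 46], [0, 0, 0, 0, 0, 0, 44], [0, 0, 0, 0, 0, 0, 40], [0, 0, 0, 0, 0, 0, 40]],
], grip_force=25)

```text
clock: 6.15
ee_pos: [487.4, 285.5, 80.6]
ee_rot: [-2.221, -2.222, -0.001]
force: [-1.8, -0.6, 6.1]
width: 49.6
finger_force: 24.9
```

In the tool's units: -148 mm / 1000 = -0.148, -140 mm / 1000 = -0.14.

Emit:
jog_arm([
  [[0, 0, 0, 0, 0, -0.008, 40], [0, 0, 0, 0, 0, -0.025, 40], [0, 0, 0, 0, 0, -0.045, 40], [0, 0, 0, -0.02, 0.001, -0.06, 40], [0, 0, 0, -0.055, 0.003, -0.06, 40], [0, 0, 0, -0.09, 0.005, -0.06, 40], [0, 0, 0, -0.12, 0.007, -0.06, 40], [0, 0, 0, -0.14, 0.008, -0.06, 40], [0, 0, 0, -0.148, 0.008, -0.06, 40], [0, 0, 0, -0.148, 0.008, -0.06, 40], [0, 0, 0, -0.148, 0.008, -0.06, 40]],
], grip_force=30)

```text
clock: 7.52
ee_pos: [495.3, 137.8, 140.3]
ee_rot: [-2.221, -2.222, -0.0]
force: [0.8, -0.2, -1.2]
width: 49.0
finger_force: 31.3
```

```bash
python3 - <<'E'
from h import *
a=r.capture("side")[120:320,190:350,::-1];b=r.capture("scene")[140:340,110:290,::-1]
cv2.imwrite("pics/p1.png",cv2.resize(np.hstack([a,b]),None,fx=2.3,fy=2.3,interpolation=cv2.INTER_CUBIC))
E
```

```text
(no output)
```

View pics/p1.png

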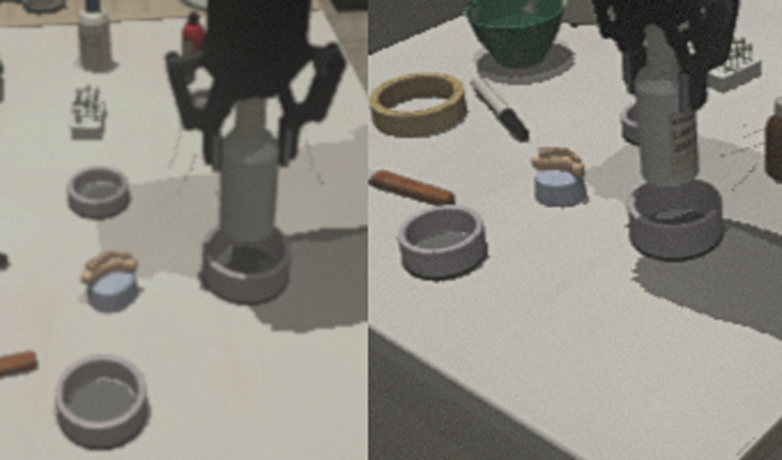

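The tall bottle is held upright above H4. Lowering it now, slowly at the end.

In the tool's units: 55.5 mm / 1000 = 0.0555, 55 mm / 1000 = 0.055.

Emit:
jog_arm([
  [[0, 0, 0, 0, 0, 0.015, 40], [0, 0, 0, 0, 0, 0.03, 40], [0, 0, 0, 0, 0, 0.042, 40], [0, 0, 0, 0, 0, 0.05, 40], [0, 0, 0, 0, 0, 0.053, 40], [0, 0, 0, 0, 0, 0.054, 40], [0, 0, 0, 0, 0, 0.055, 40], [0, 0, 0, 0, 0, 0.0555, 40], [0, 0, 0, 0, 0, 0.0555, 40], [0, 0, 0, 0, 0, 0.0555, 40]],
])

```text
clock: 8.88
ee_pos: [495.5, 137.4, 84.9]
ee_rot: [2.221, 2.221, 0.0]
force: [-0.2, -0.0, -1.5]
width: 49.7
finger_force: 31.3
```

In the tool's units: 0.5 mm / 1000 = 0.0005.

Emit:
jog_arm([
  [[0, 0, 0, 0, 0, 0.0005, 40], [0, 0, 0, 0, 0, 0.0005, 40], [0, 0, 0, 0, 0, 0.0005, 40]],
])

```text
clock: 9.25
ee_pos: [495.5, 137.4, 84.7]
ee_rot: [2.221, 2.221, 0.001]
force: [-0.6, 0.1, 6.4]
width: 49.4
finger_force: 31.9
```

Emit:
jog_arm([
  [[0, 0, 0, 0, 0, 0.0005, 40], [0, 0, 0, 0, 0, 0.0005, 40], [0, 0, 0, 0, 0, 0.0005, 40]],
])

```text
clock: 9.62
ee_pos: [495.5, 137.5, 84.6]
ee_rot: [2.221, 2.221, 0.001]
force: [-5.3, -0.6, 14.6]
width: 49.5
finger_force: 32.5
```

The floor was felt at +4 mm, as expected. Unload, release, rise, then go over the brown bottle.

In the tool's units: -137 mm / 1000 = -0.137, -115 mm / 1000 = -0.115.

Emit:
jog_arm([
  [[0, 0, 0, 0, 0, -0.0005, 40], [0, 0, 0, 0, 0, -0.0005, 52], [0, 0, 0, 0, 0, -0.0005, 60], [0, 0, 0, 0, 0, -0.0005, 75], [0, 0, 0, 0, 0, -0.0005, 85], [0, 0, 0, 0, 0, -0.0005, 85], [0, 0, 0, 0, 0, -0.015, 85], [0, 0, 0, 0, 0, -0.05, 85], [0, 0, 0, 0, 0, -0.1, 85], [0, 0, 0, 0, 0, -0.115, 85], [0, 0, 0, -0.05, -0.01, -0.115, 85], [0, 0, 0, -0.11, -0.017, -0.115, 85], [0, 0, 0, -0.137, -0.017, -0.115, 85], [0, 0, 0, -0.137, -0.017, -0.115, 85], [0, 0, 0, -0.137, -0.017, -0.115, 85]],
])

```text
clock: 11.5
ee_pos: [478.4, 0.7, 198.8]
ee_rot: [-2.221, -2.221, -0.0]
force: [-0.7, 0.1, -0.3]
width: 84.9
finger_force: 0.0
```

```bash
python3 - <<'E'
from h import *
a=r.capture("side")[120:320,190:350,::-1];b=r.capture("scene")[140:340,110:330,::-1]
cv2.imwrite("pics/p2.png",cv2.resize(np.hstack([a,b]),None,fx=2,fy=2,interpolation=cv2.INTER_CUBIC))
E
```

```text
(no output)
```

View pics/p2.png

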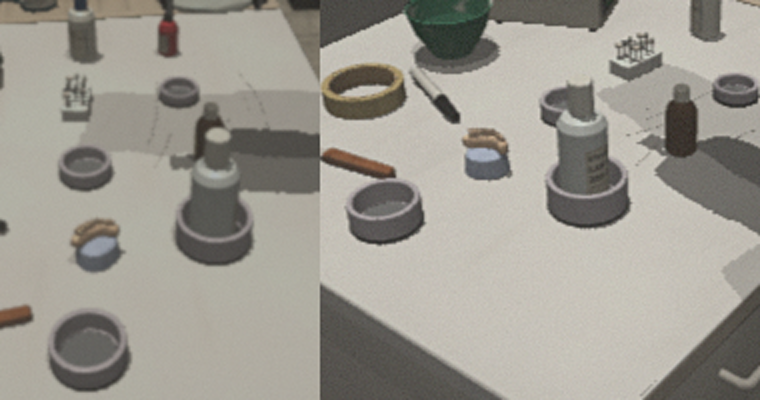

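The tall bottle stands upright in H4. Now the brown bottle.

In the tool's units: 161 mm / 1000 = 0.161, 155 mm / 1000 = 0.155.

Emit:
jog_arm([
  [[0, 0, 0, 0, 0, 0.05, 85], [0, 0, 0, 0, 0, 0.095, 80], [0, 0, 0, 0, 0, 0.125, 70], [0, 0, 0, 0, 0, 0.145, 60], [0, 0, 0, 0, 0, 0.155, 60], [0, 0, 0, 0, 0, 0.161, 60], [0, 0, 0, 0, 0, 0.161, 60], [0, 0, 0, 0, 0, 0.161, 60], [0, 0, 0, 0, 0, 0.161, 46], [0, 0, 0, 0, 0, 0.161, 40], [0, 0, 0, 0, 0, 0.161, 36], [0, 0, 0, 0, 0, 0.161, 32], [0, 0, 0, 0, 0, 0.161, 28], [0, 0, 0, 0, 0, 0.161, 28], [0, 0, 0, 0, 0, 0.161, 28]],
], grip_force=30)

```text
clock: 13.48
ee_pos: [478.3, 0.4, 38.0]
ee_rot: [2.221, 2.221, 0.0]
force: [-2.5, -0.1, 5.9]
width: 33.8
finger_force: 29.2
```

In the tool's units: 146 mm / 1000 = 0.146, 142 mm / 1000 = 0.142.

Emit:
jog_arm([
  [[0, 0, 0, 0, 0, -0.008, 28], [0, 0, 0, 0, 0, -0.025, 28], [0, 0, 0, 0, 0, -0.045, 28], [0, 0, 0, 0.002, 0.02, -0.05, 28], [0, 0, 0, 0.005, 0.055, -0.05, 28], [0, 0, 0, 0.009, 0.095, -0.05, 28], [0, 0, 0, 0.013, 0.125, -0.05, 28], [0, 0, 0, 0.015, 0.142, -0.05, 28], [0, 0, 0, 0.015, 0.146, -0.05, 28], [0, 0, 0, 0.015, 0.146, -0.05, 28], [0, 0, 0, 0.015, 0.146, -0.05, 28], [0, 0, 0, 0.015, 0.146, -0.05, 28]],
])

```text
clock: 14.98
ee_pos: [624.0, 15.3, 88.0]
ee_rot: [2.221, 2.221, 0.0]
force: [0.9, 0.0, -1.6]
width: 34.3
finger_force: 30.0
```

```bash
python3 - <<'E'
from h import *
a=r.capture("side")[120:270,190:350,::-1];b=r.capture("scene")[120:270,170:330,::-1]
cv2.imwrite("pics/p3.png",cv2.resize(np.hstack([a,b]),None,fx=2.4,fy=2.4,interpolation=cv2.INTER_CUBIC))
E
```

```text
(no output)
```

View pics/p3.png

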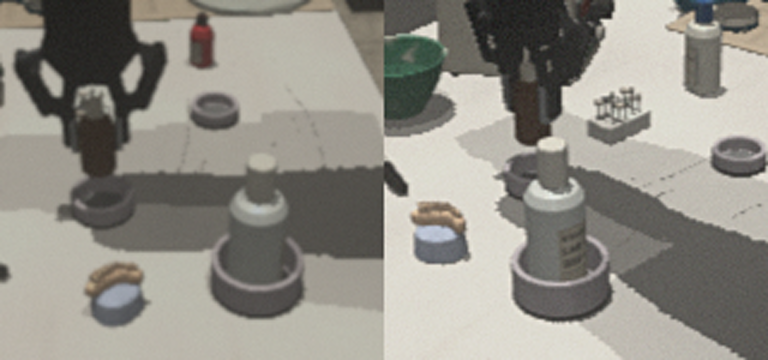

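The brown bottle hangs upright over H2. Lower it.

In the tool's units: 45.5 mm / 1000 = 0.0455, 45 mm / 1000 = 0.045.

Emit:
jog_arm([
  [[0, 0, 0, 0, 0, 0.015, 28], [0, 0, 0, 0, 0, 0.028, 28], [0, 0, 0, 0, 0, 0.038, 28], [0, 0, 0, 0, 0, 0.043, 28], [0, 0, 0, 0, 0, 0.045, 28], [0, 0, 0, 0, 0, 0.0455, 28], [0, 0, 0, 0, 0, 0.0455, 28], [0, 0, 0, 0, 0, 0.0455, 28]],
])

```text
clock: 16.08
ee_pos: [624.5, 15.3, 42.5]
ee_rot: [2.221, 2.221, 0.0]
force: [0.5, 0.1, -0.5]
width: 34.2
finger_force: 30.0
```

Emit:
jog_arm([
  [[0, 0, 0, 0, 0, 0.0005, 28], [0, 0, 0, 0, 0, 0.0005, 28], [0, 0, 0, 0, 0, 0.0005, 28]],
])

```text
clock: 16.45
ee_pos: [624.5, 15.4, 42.1]
ee_rot: [2.221, 2.221, 0.0]
force: [-1.9, 0.8, 5.4]
width: 34.3
finger_force: 30.4
```

Contact. Release, rise, and go over the red bottle.

In the tool's units: -268 mm / 1000 = -0.268, -127.5 mm / 1000 = -0.1275.

Emit:
jog_arm([
  [[0, 0, 0, 0, 0, 0, 38], [0, 0, 0, 0, 0, 0, 46], [0, 0, 0, 0, 0, 0, 60], [0, 0, 0, 0, 0, 0, 70], [0, 0, 0, 0, 0, 0, 70], [0, 0, 0, 0, 0, -0.015, 70], [0, 0, 0, 0, 0, -0.05, 70], [0, 0, 0, 0, 0, -0.1, 80], [0, 0, 0, 0, 0, -0.145, 80], [0, 0, 0, -0.05, -0.025, -0.145, 80], [0, 0, 0, -0.105, -0.05, -0.145, 80], [0, 0, 0, -0.16, -0.075, -0.145, 80], [0, 0, 0, -0.215, -0.1, -0.145, 80], [0, 0, 0, -0.255, -0.122, -0.145, 80], [0, 0, 0, -0.268, -0.1275, -0.145, 80], [0, 0, 0, -0.268, -0.1275, -0.145, 80], [0, 0, 0, -0.268, -0.1275, -0.145, 80], [0, 0, 0, -0.268, -0.1275, -0.145, 80]],
])

```text
clock: 18.7
ee_pos: [497.4, -251.6, 186.8]
ee_rot: [-2.22, -2.223, -0.0]
force: [1.2, -0.0, -1.0]
width: 80.1
finger_force: 0.0
```

```bash
python3 snap.py w6; python3 - <<'E'
from h import *
a=r.capture("side")[80:280,190:350,::-1];b=cv2.imread("pics/w6.png")[100:300,130:390]
cv2.imwrite("pics/p4.png",cv2.resize(np.hstack([a,b]),None,fx=1.9,fy=1.9,interpolation=cv2.INTER_CUBIC))
E
```

```text
[ 497.4 -251.6  186.8]
```

View pics/p4.png

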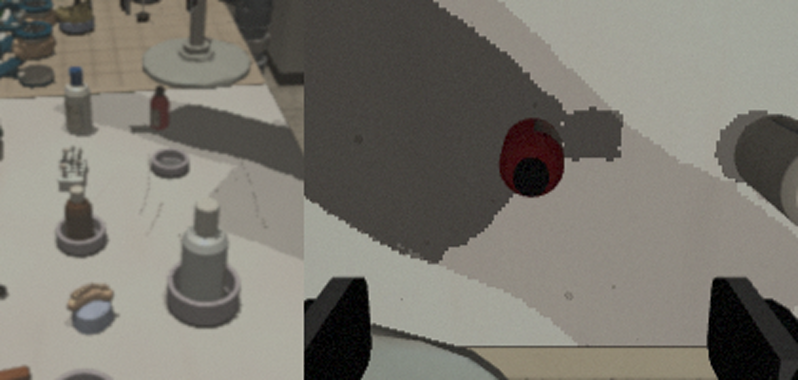

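Brown stands in H2. The red cap measured from here gives about (495.5,-251), which agrees with before. Descend and grip.

In the tool's units: 154 mm / 1000 = 0.154, 151 mm / 1000 = 0.151.

Emit:
jog_arm([
  [[0, 0, 0, 0, -0.0015, 0.05, 80], [0, 0, 0, 0, -0.0015, 0.095, 75], [0, 0, 0, 0, -0.0015, 0.125, 65], [0, 0, 0, 0, -0.0015, 0.143, 60], [0, 0, 0, 0, -0.0015, 0.151, 56], [0, 0, 0, 0, -0.0015, 0.154, 56], [0, 0, 0, 0, -0.0015, 0.154, 56], [0, 0, 0, 0, -0.0015, 0.154, 56], [0, 0, 0, 0, -0.0015, 0.154, 44], [0, 0, 0, 0, -0.0015, 0.154, 37], [0, 0, 0, 0, -0.0015, 0.154, 33], [0, 0, 0, 0, -0.0015, 0.154, 29], [0, 0, 0, 0, -0.0015, 0.154, 25], [0, 0, 0, 0, -0.0015, 0.154, 25], [0, 0, 0, 0, -0.0015, 0.154, 25]],
], grip_force=30)

```text
clock: 20.68
ee_pos: [495.3, -252.7, 33.0]
ee_rot: [2.221, 2.221, -0.0]
force: [-1.8, 0.0, 4.6]
width: 30.3
finger_force: 29.3
```

In the tool's units: 117.5 mm / 1000 = 0.1175, 110 mm / 1000 = 0.11.

Emit:
jog_arm([
  [[0, 0, 0, 0, 0, -0.008, 25], [0, 0, 0, 0, 0, -0.025, 25], [0, 0, 0, 0, 0, -0.045, 25], [0, 0, 0, 0.02, 0, -0.05, 25], [0, 0, 0, 0.055, 0, -0.05, 25], [0, 0, 0, 0.09, 0, -0.05, 25], [0, 0, 0, 0.11, 0, -0.05, 25], [0, 0, 0, 0.1175, 0, -0.05, 25], [0, 0, 0, 0.1175, 0, -0.05, 25], [0, 0, 0, 0.1175, 0, -0.05, 25], [0, 0, 0, 0.1175, 0, -0.03, 25], [0, 0, 0, 0.1175, 0, -0.025, 25], [0, 0, 0, 0.1175, 0, -0.025, 25]],
])

```text
clock: 22.3
ee_pos: [495.3, -135.5, 57.7]
ee_rot: [-2.222, -2.22, 0.0]
force: [0.2, -0.1, -0.8]
width: 30.2
finger_force: 29.8
```

```bash
python3 - <<'E'
from h import *
a=r.capture("side")[80:230,200:360,::-1];b=r.capture("scene")[90:240,230:390,::-1]
cv2.imwrite("pics/p5.png",cv2.resize(np.hstack([a,b]),None,fx=2.5,fy=2.5,interpolation=cv2.INTER_CUBIC))
E
```

```text
(no output)
```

View pics/p5.png

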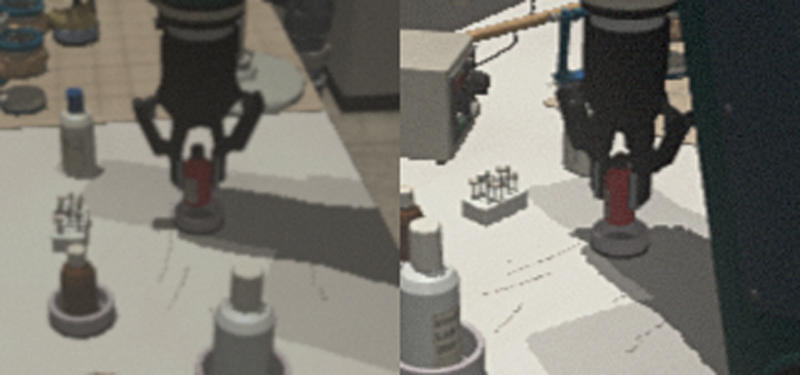

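Red is centred over H1 in both views. Lower 20.5, then feel for the floor.

In the tool's units: 20.5 mm / 1000 = 0.0205, 19 mm / 1000 = 0.019.

Emit:
jog_arm([
  [[0, 0, 0, 0, 0, 0.008, 25], [0, 0, 0, 0, 0, 0.015, 25], [0, 0, 0, 0, 0, 0.019, 25], [0, 0, 0, 0, 0, 0.0205, 25], [0, 0, 0, 0, 0, 0.0205, 25], [0, 0, 0, 0, 0, 0.0205, 25]],
])

```text
clock: 23.15
ee_pos: [495.5, -135.2, 37.4]
ee_rot: [2.221, 2.221, 0.0]
force: [-1.2, -0.6, -0.4]
width: 30.0
finger_force: 29.8
```

Emit:
jog_arm([
  [[0, 0, 0, 0, 0, 0.0005, 25], [0, 0, 0, 0, 0, 0.0005, 25], [0, 0, 0, 0, 0, 0.0005, 25]],
])

```text
clock: 23.52
ee_pos: [495.5, -135.2, 37.0]
ee_rot: [2.221, 2.221, 0.0]
force: [-1.7, 0.3, 5.9]
width: 30.4
finger_force: 30.2
```

In the tool's units: -190 mm / 1000 = -0.19, 124 mm / 1000 = 0.124.

Emit:
jog_arm([
  [[0, 0, 0, 0, 0, 0, 34], [0, 0, 0, 0, 0, 0, 42], [0, 0, 0, 0, 0, 0, 56], [0, 0, 0, 0, 0, 0, 66], [0, 0, 0, 0, 0, 0, 66], [0, 0, 0, 0, 0, -0.015, 66], [0, 0, 0, 0, 0, -0.05, 66], [0, 0, 0, 0, 0, -0.1, 85], [0, 0, 0, 0, 0, -0.15, 85], [0, 0, 0, 0, 0, -0.19, 85], [0, 0, 0, -0.04, 0.04, -0.19, 85], [0, 0, 0, -0.08, 0.08, -0.19, 85], [0, 0, 0, -0.11, 0.112, -0.19, 85], [0, 0, 0, -0.121, 0.124, -0.19, 85], [0, 0, 0, -0.121, 0.124, -0.19, 85], [0, 0, 0, -0.121, 0.124, -0.19, 85]],
])

```text
clock: 25.52
ee_pos: [619.0, -255.6, 226.9]
ee_rot: [-2.221, -2.221, 0.0]
force: [0.0, 0.5, -0.1]
width: 85.4
finger_force: 0.0
```

```bash
python3 snap.py w7; python3 - <<'E'
from h import *
import pickle
im=cv2.imread("pics/w7.png");h=cv2.cvtColor(im,cv2.COLOR_BGR2HSV)
m=cv2.inRange(h,(100,110,40),(125,255,255));m[300:]=0
n,l,s,c=cv2.connectedComponentsWithStats(m);k=1+np.argmax(s[1:,4]);print(s[k],c[k])
cc,M=cam("wrist",pickle.load(open("w7.pkl","rb")));print(plane(cc,M,*c[k],100).round(1))
a=r.capture("side")[80:230,200:360,::-1];b=im[100:300,130:390]
cv2.imwrite("pics/p6.png",np.hstack([cv2.resize(a,(400,375)),cv2.resize(b,(400,375))]))
E
```

```text
[ 619.  -255.6  226.9]
[241 181  24  23 280] [252.43571429 191.65357143]
[ 619.2 -257.3  100. ]
```

View pics/p6.png

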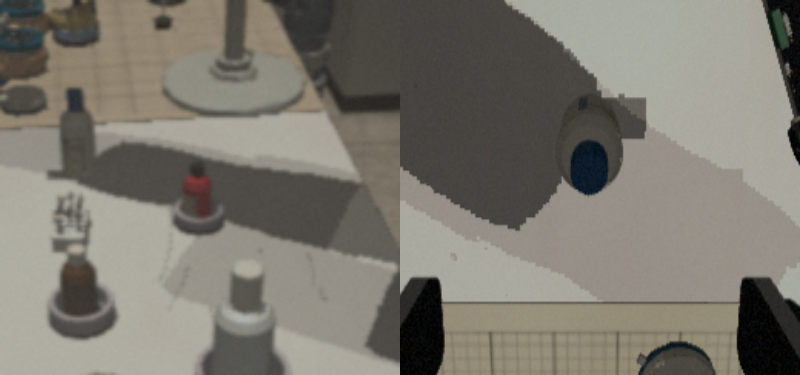

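Red stands in H1, and the blue cap is confirmed at (619,-257). Descend and grip.

In the tool's units: 173 mm / 1000 = 0.173, 167 mm / 1000 = 0.167.

Emit:
jog_arm([
  [[0, 0, 0, -0.001, 0, 0.05, 85], [0, 0, 0, -0.001, 0, 0.095, 80], [0, 0, 0, -0.001, 0, 0.13, 75], [0, 0, 0, -0.001, 0, 0.153, 70], [0, 0, 0, -0.001, 0, 0.167, 66], [0, 0, 0, -0.001, 0, 0.173, 66], [0, 0, 0, -0.001, 0, 0.173, 66], [0, 0, 0, -0.001, 0, 0.173, 66], [0, 0, 0, -0.001, 0, 0.173, 54], [0, 0, 0, -0.001, 0, 0.173, 47], [0, 0, 0, -0.001, 0, 0.173, 43], [0, 0, 0, -0.001, 0, 0.173, 39], [0, 0, 0, -0.001, 0, 0.173, 34], [0, 0, 0, -0.001, 0, 0.173, 34], [0, 0, 0, -0.001, 0, 0.173, 34]],
], grip_force=30)

```text
clock: 27.5
ee_pos: [619.4, -257.2, 54.1]
ee_rot: [2.221, 2.221, -0.0]
force: [-2.0, -0.0, 5.3]
width: 40.7
finger_force: 29.9
```

In the tool's units: 531.5 mm / 1000 = 0.5315, -130 mm / 1000 = -0.13.

Emit:
jog_arm([
  [[0, 0, 0, 0, 0, -0.008, 34], [0, 0, 0, 0, 0, -0.03, 34], [0, 0, 0, 0, 0, -0.07, 34], [0, 0, 0, 0, 0, -0.11, 34], [0, 0, 0, 0, 0, -0.13, 34], [0, 0, 0, 0.02, 0, -0.13, 34], [0, 0, 0, 0.06, 0.001, -0.13, 34], [0, 0, 0, 0.11, 0.002, -0.13, 34], [0, 0, 0, 0.16, 0.003, -0.13, 34], [0, 0, 0, 0.21, 0.004, -0.13, 34], [0, 0, 0, 0.26, 0.005, -0.13, 34], [0, 0, 0, 0.31, 0.006, -0.13, 34], [0, 0, 0, 0.36, 0.007, -0.13, 34], [0, 0, 0, 0.41, 0.008, -0.13, 34], [0, 0, 0, 0.46, 0.009, -0.13, 34], [0, 0, 0, 0.5, 0.01, -0.13, 34], [0, 0, 0, 0.525, 0.01, -0.13, 34], [0, 0, 0, 0.5315, 0.01, -0.13, 34], [0, 0, 0, 0.5315, 0.01, -0.13, 34], [0, 0, 0, 0.5315, 0.01, -0.13, 34]],
])

```text
clock: 30.0
ee_pos: [629.5, 273.2, 183.8]
ee_rot: [2.223, 2.22, -0.0]
force: [0.9, -0.9, -0.7]
width: 40.8
finger_force: 30.5
```

Emit:
jog_arm([
  [[0, 0, 0, 0, 0, 0.03, 34], [0, 0, 0, 0, 0, 0.06, 34], [0, 0, 0, 0, 0, 0.08, 34], [0, 0, 0, 0, 0, 0.085, 34], [0, 0, 0, 0, 0, 0.085, 34], [0, 0, 0, 0, 0, 0.085, 34]],
])

```text
clock: 30.75
ee_pos: [629.9, 274.3, 99.8]
ee_rot: [2.221, 2.221, 0.002]
force: [0.3, 0.9, -0.2]
width: 40.5
finger_force: 30.5
```

```bash
python3 - <<'E'
from h import *
a=r.capture("side")[150:330,150:340,::-1];b=r.capture("scene")[130:310,90:280,::-1]
cv2.imwrite("pics/p7.png",cv2.resize(np.hstack([a,b]),None,fx=2.1,fy=2.1,interpolation=cv2.INTER_CUBIC))
E
```

```text
(no output)
```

View pics/p7.png

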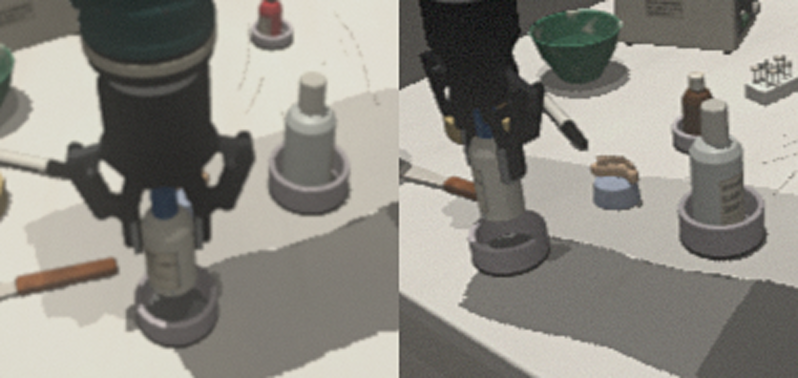

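Blue hangs over H3, above the rim and well placed. Lower it: 40.5 more, then feel for the floor.

In the tool's units: 40.5 mm / 1000 = 0.0405, 38.5 mm / 1000 = 0.0385.

Emit:
jog_arm([
  [[0, 0, 0, 0, 0, 0.012, 34], [0, 0, 0, 0, 0, 0.025, 34], [0, 0, 0, 0, 0, 0.034, 34], [0, 0, 0, 0, 0, 0.0385, 34], [0, 0, 0, 0, 0, 0.0405, 34], [0, 0, 0, 0, 0, 0.0405, 34], [0, 0, 0, 0, 0, 0.0405, 34]],
])

```text
clock: 31.72
ee_pos: [629.6, 274.4, 58.5]
ee_rot: [2.221, 2.221, 0.001]
force: [-0.5, 0.7, 0.1]
width: 40.7
finger_force: 30.5
```

Emit:
jog_arm([
  [[0, 0, 0, 0, 0, 0.0005, 34], [0, 0, 0, 0, 0, 0.0005, 34], [0, 0, 0, 0, 0, 0.0005, 34]],
])

```text
clock: 32.1
ee_pos: [629.6, 274.4, 58.1]
ee_rot: [2.221, 2.221, 0.001]
force: [-0.2, -0.4, 4.6]
width: 40.8
finger_force: 30.8
```

In the tool's units: -240 mm / 1000 = -0.24, -190 mm / 1000 = -0.19.

Emit:
jog_arm([
  [[0, 0, 0, 0, 0, 0, 44], [0, 0, 0, 0, 0, 0, 52], [0, 0, 0, 0, 0, 0, 66], [0, 0, 0, 0, 0, 0, 76], [0, 0, 0, 0, 0, 0, 76], [0, 0, 0, 0, 0, -0.015, 76], [0, 0, 0, 0, 0, -0.05, 76], [0, 0, 0, 0, 0, -0.1, 85], [0, 0, 0, 0, 0, -0.15, 85], [0, 0, 0, 0, 0, -0.19, 85], [0, 0, 0, -0.06, -0.04, -0.19, 85], [0, 0, 0, -0.12, -0.08, -0.19, 85], [0, 0, 0, -0.18, -0.12, -0.19, 85], [0, 0, 0, -0.24, -0.15, -0.19, 85], [0, 0, 0, -0.24, -0.15, -0.19, 85], [0, 0, 0, -0.24, -0.15, -0.19, 85]],
])

```text
clock: 34.1
ee_pos: [478.6, 32.9, 249.2]
ee_rot: [2.223, 2.217, 0.001]
force: [1.3, -0.4, 0.7]
width: 85.5
finger_force: 0.0
```

```bash
python3 - <<'E'
from h import *
a=r.capture("side")[100:330,140:340,::-1];b=r.capture("scene")[110:340,100:300,::-1]
cv2.imwrite("pics/p8.png",cv2.resize(np.hstack([a,b]),None,fx=2,fy=2,interpolation=cv2.INTER_CUBIC))
E
```

```text
(no output)
```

View pics/p8.png

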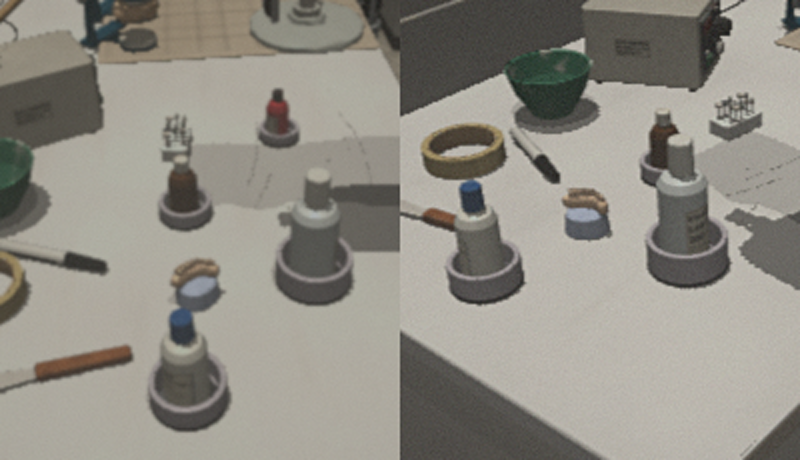

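All four bottles stand upright in their matching holders, and the cast and burs look untouched. Handing in.

```bash
python3 -c "
from plant import r
print(r.hand_in())"
```

```text
the job is handed in; nothing more can be done
None
```

All four bottles stand upright in their size-matched holders, set down on the holder floors with the cast and burs not touched, and the job was handed in at about 34 s (hand-in printed no verdict).

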